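# Lay the battery tray in the charging cradle, cells up

## Robot

A 6-joint arm with a two-finger parallel gripper is mounted at the origin on a cart in front of the work surface, level with it; the furniture and walls round the work are solid. World frame = base frame: x ahead of the robot, y to its left, z up, the work surface at z = 0. Lengths are in mm, angles in rad, forces in N, time in s.
With the tool pointing down it reaches from about 300 to 775 mm from the base axis. Payload 14.6 kg.
Tool frame: the origin (TCP) lies at the very end of the fingers, on their centre line; the grasp point (between the pads) lies 19 mm behind it; z points along the fingers, y is the line along which they close (so a half turn about z gives the same grasp; the last joint's range is limited). The gripper opens to 94 mm and grips with 3 to 60 N. Pads are 16 mm wide; open, the fingers measure 119 mm over their backs; the gripper's body (75 mm by 177 mm) begins 78 mm behind the grasp point.
Start: joints at [-1.375, 0.3, 1.521, -0, 1.321, -0.067], TCP at [142.875, -531.108, 205.446] pointing down, gripper open.
Joint ranges: [-3.03, 3.03], [-0.79, 2.21], [0.23, 2.52], [-1.04, 4.18], [0, 3.07], [-2.55, 2.55]. Speed limits (rad/s): [2.22, 2.22, 2.57, 3.14, 3.14, 3.14].

## Interface

Orientations are given as [roll, pitch, yaw] about the fixed x, y, z axes, in that order (R = Rz(yaw) Ry(pitch) Rx(roll)).
In Python, from cell import manip, optics gives the robot as it stands.
- The arm moves only by the shell command python3 -m crank 'ROWS' [FORCE]. ROWS is JSON, a list of rows, each a list of 7 numbers: the opening in per cent of the stroke, from 0 (shut) to 100 (fully open), then the shift along the tool's x, y, z in mm, then the turn, a rotation vector about the tool's x, y, z in rad. A call has 1 to 10 rows; each row is the pose to reach, as a shift and turn from the pose commanded when the call began, along the tool's axes at that moment; what a row does not reach only later rows make up. A row lasts 1/10 s, in which the tool goes at most 50 mm and 8.59 degrees, less where a joint would pass 70% of its speed; a pose out of reach is approached as far as the arm can. A call with a gripper value outside its range is refused whole. The fingers move at their own pace and stop on an object; FORCE is the grip in N (left out, the last holds). Time passes only in rows, so rows that repeat a pose let the fingers close. It gives the time, the measured TCP pose, the force, the opening and the grip force at its end, in the units of the state.
- manip.read_state(): the state, without advancing time (a new reading comes with each control period).
- optics.camera(name): name is "side" or "top" or "wrist"; returns (picture, depth): 480x640x3 uint8, red, green, blue; 480x640 float32, mm along the optical axis (not along the pixel's ray), 0 where there is no reading.
- optics.calibration(name): a dict with "camera_matrix" (3x3 intrinsics, pixels), "k1" (the pictures are not rectified: a ray, as slopes to the right and down, at radius r is drawn at 1 + k1 r^2 times it, then the intrinsics apply), "R" (3x3) and "t" (3): a world point X has camera coordinates R X + t. Camera axes: x right, y down, z forward; pixel columns grow to the right and rows downward; lengths in mm; the calibration is good to about 2 mm. A picture is of the moment at which its call begins: read the wrist's pose just before it. calibration takes no time and is no camera call; for the wrist camera it gives the pose at the moment of the call.
- manip.sign_off(): hands the job in; it is judged then, once.
The state is a dict: "clock": time; "joints": joint angles; "qd": joint speeds; "effort": joint torques, N m; "eef_pos": TCP position; "eef_rot": TCP orientation; "wrist_force": force on the tool from outside, world axes, zero at the start; "moment": the same for the moment, N m; "finger_gap": finger opening in mm; "finger_force": force on a finger pad.
Only numpy, scipy, OpenCV 4.12 (cv2) and the standard library are available. Lean on these libraries where they do the work, as an engineer would, in place of code of your own. Each camera call takes 0.05 s, during which the arm holds its last target. There are 200 camera calls.

## Task

Take the battery tray out of the leaning stand and lay it in the pocket of the charging cradle with its cells facing up, flat on the pocket's floor between the end walls and corner posts; either way round will do. Set it down rather than dropping it in, let go, and leave the other things on the desk where they are.

Things in the scene. Friction and masses are not known exactly. Their poses are not given: they have to be found in the camera images.
- tray: Battery tray: open black plastic tray with four round cells in it, 62 mm wide (its x) x 96 long (y) x 22 thick (z), 0.1 to 0.2 kg. Origin: centre of the plain closed underside; z points out of the open side where the cells show. It starts on one 62 mm end in the stand, y up along the backrest, 20 degrees back from vertical. Grip it over its two rigid long side walls (62 mm over the outside).
- stand: Aluminium leaning stand, fixed. Origin at desk level, front is -x, z up. Base plate 8 mm thick, x -50 to +70, y -45 to +45 mm. Backrest 44 mm wide, leaning 20 degrees back to +x, reaching 62 mm up along the tray; cheeks beside the tray (68 mm apart inside, 4 thick) reach 27 mm up along it, a front lip 11 mm. The tray's cells face the stand's front and a little up.
- dock: Grey plastic charging cradle, fixed, 126 x 96 mm base plate 8 mm thick. Origin: centre of its underside, z up, x along the pocket (the tray's length goes along x). End walls 102 mm apart inside and four corner posts (68 mm apart across y, at x 37 to 55 mm either way) stand 12 mm above the pocket floor; between the posts both sides are open.
- multimeter: Bystander: hand multimeter in a red holster, 155 x 70 x 45 mm, loose. Origin: centre of its underside. It lies in front of the large black crate (fixed, 225 mm high, papers in it to 250 mm) on the right of the desk: lift clear of the crate when crossing it.
- tape_black: Bystander: roll of black tape lying flat, 68 mm across, 18 mm high, loose. Origin: centre of its underside. Left of it stands a fixed red and white tin, 74 mm across and 109 mm high.
- driver_teal: Bystander: screwdriver with a teal handle, 200 mm long, 24 mm thick, loose. Origin: centre of its underside.
- relay_module: Bystander: small black relay module with a row of green terminals, 49 x 62 x 26 mm, loose. Origin: centre of its underside.
- seat (a point): On the stand, (0, 0, 22 mm) from its origin: where the middle of the back lower edge of the tray rests; axes as the stand's.
- pocket (a point): Centre of the pocket floor, 34 mm above the cradle's underside; axes as the cradle's. The floor is the flat top of a pedestal 100 x 50 mm, so the tray overhangs it by 6 mm on each long side and fingers have 26 mm of free height beside it, above the base plate.

How it is judged:
By the outcome, as a careful person would: the job done as asked, in the order asked, and still so for the second after the job is handed in, with the robot touching nothing.
It also fails if it takes over 38 s, if anything falls off the work surface, if the arm or the gripper's body presses on something with over 40 N, if the wrist force passes 120 N, or if a joint passes its speed limit or range.

## Working session

There is one attempt and no reset: what is moved stays moved. The work goes in short steps, Python scripts to look and compute and a shell command to move; the robot and the scene stay as the last step left them, time stands still between calls to the robot, and variables do not carry over. Pictures are saved under pics/ and viewed, at most 10 in all, crops included, and the job is handed in when it is done.

```bash
ls; mkdir -p pics; python3 - <<'E'
from cell import manip, optics
import cv2, numpy as np
print(manip.read_state())
for n in("side","top"):
    p,d=optics.camera(n); cv2.imwrite(f"pics/{n}0.png",p[:,:,::-1]); np.save(f"pics/{n}0.npy",d); c=optics.calibration(n); print(n,c)
E
```

```text
pics
{'clock': 0.0, 'joints': array([-1.37459912e+00,  3.00465755e-01,  1.52156246e+00,  1.48651760e-05,
        1.32068763e+00, -6.65741023e-02]), 'qd': array([-0.00163915,  0.00114792, -0.00151023, -0.00078063, -0.00144883,
       -0.00184521]), 'effort': array([ 1.25940158e-03, -5.31804264e+01, -3.52738094e+01,  7.08442647e-02,
        2.44195590e-02, -9.08706420e-05]), 'eef_pos': array([ 142.83227739, -530.86927512,  204.89713764]), 'eef_rot': array([-3.14047292e+00, -8.90863383e-05,  2.62767571e-01]), 'wrist_force': array([ 0.28489415,  0.23790157, -0.83598227]), 'moment': array([0.06367251, 0.00716342, 0.01425434]), 'finger_force': 0.0, 'finger_gap': 94.15606467224151}
side {'camera_matrix': array([[529.11029881,   0.        , 319.56511275],
       [  0.        , 529.11029881, 241.94328634],
       [  0.        ,   0.        ,   1.        ]]), 'k1': -0.15268506431969323, 'R': array([[-0.14009028,  0.99009989,  0.00877026],
       [ 0.86089572,  0.12617502, -0.49288784],
       [-0.48911478, -0.06149851, -0.87004866]]), 't': array([  58.68997352, -415.76961716, 1236.74596404])}
top {'camera_matrix': array([[567.41457427,   0.        , 319.39138289],
       [  0.        , 567.41457427, 244.55430851],
       [  0.        ,   0.        ,   1.        ]]), 'k1': -0.10222470126433403, 'R': array([[-0.02158652, -0.99967387, -0.01364458],
       [-0.99081241,  0.02321372, -0.13323626],
       [ 0.13350955,  0.01064311, -0.99099038]]), 't': array([ 30.21125058, 533.23816638, 989.74959938])}
```

View pics/side0.png

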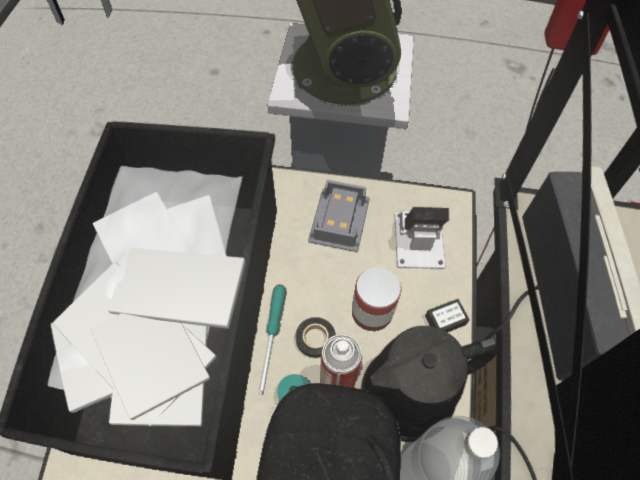

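View pics/top0.png

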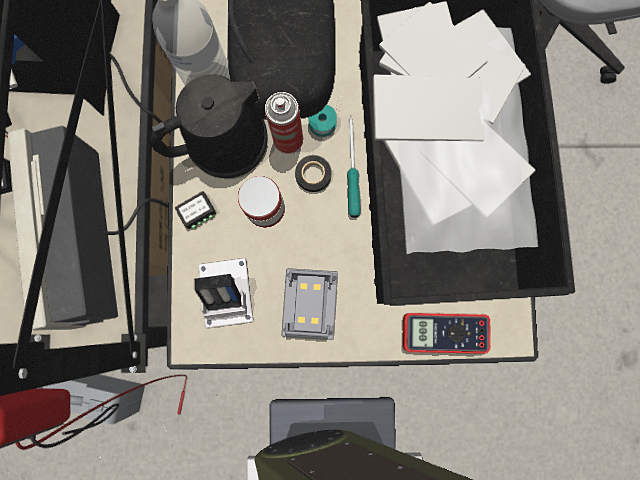

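Side view: the dock is at about (340,215), the stand at (420,238) seen from behind, so its front faces the robot. Top view: stand plate at (225,293), tray at (218,292), dock at (311,303), multimeter at (447,333). I'll enlarge the stand and dock next.

```bash
python3 - <<'E'
import cv2
a=cv2.imread("pics/top0.png")
cv2.imwrite("pics/crop0.png",cv2.resize(a[250:350,185:345],(800,500),interpolation=cv2.INTER_CUBIC))
E
```

```text
(no output)
```

View pics/crop0.png

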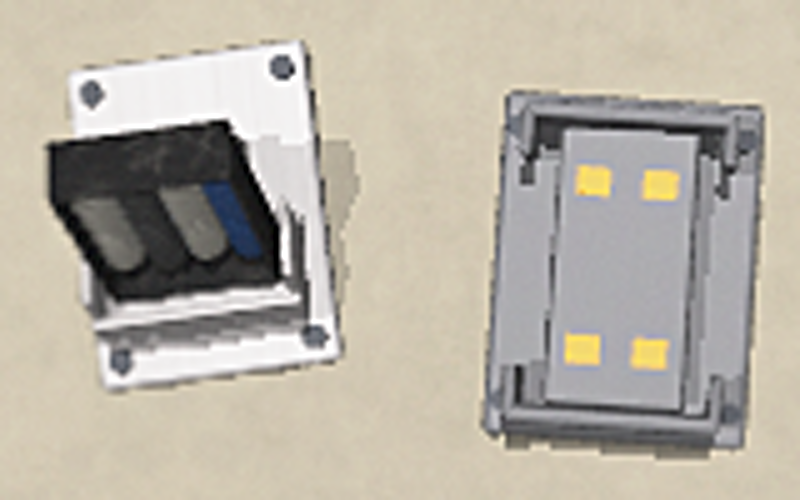

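Stand plate corners in the crop: (70,72), (302,42), (340,358), (105,390). Pedestal floor corners: (565,130), (697,140), (683,410), (548,402). Tray top end, back edge: (50,145) to (230,122).

```bash
cat > h.py <<'E'
import numpy as np, cv2
from cell import manip, optics
from scipy.spatial.transform import Rotation as Rot
def rays(px,c):
    px=np.array(px,float).reshape(-1,1,2)
    K=c["camera_matrix"]; dist=np.array([c["k1"],0,0,0])
    # forward model 1+k1 r^2 = OpenCV radial
    u=cv2.undistortPoints(px,K,dist).reshape(-1,2)
    d=np.c_[u,np.ones(len(u))]@c["R"]
    return -c["R"].T@c["t"], d, u
def plane(px,c,z):
    o,d,_=rays(px,c); return o+d*((z-o[2])/d[:,2])[:,None]
def bydepth(px,c,D):
    _,_,u=rays(px,c); px=np.array(px).round().astype(int)
    z=D[px[:,1],px[:,0]]; X=np.c_[u,np.ones(len(u))]*z[:,None]
    return (X-c["t"])@c["R"]
def proj(X,c):
    r,_=cv2.Rodrigues(c["R"]); return cv2.projectPoints(np.array(X,float),r,c["t"],c["camera_matrix"],np.array([c["k1"],0,0,0]))[0].reshape(-1,2)
E
python3 - <<'E'
from h import *
np.set_printoptions(precision=1,suppress=True)
c=optics.calibration("top"); D=np.load("pics/top0.npy")
f=lambda L:np.array(L)/5+[185-.4,250-.4]
st=plane(f([(70,72),(302,42),(340,358),(105,390)]),c,8);print(st, st.mean(0))
print(bydepth(f([(190,90),(300,300),(120,110)]),c,D))
fl=plane(f([(565,130),(697,140),(683,410),(548,402)]),c,34);print(fl,fl.mean(0))
pd=plane(f([(593,181),(661,185),(650,353),(583,350)]),c,34);print(pd,pd.mean(0))
print(bydepth(f([(620,270),(620,200),(620,380)]),c,D))
e=f([(50,145),(230,122),(245,178),(58,203)])
print(plane(e[:2],c,112),plane(e[2:],c,119.7),bydepth(f([(65,160),(220,140),(150,165),(130,240)]),c,D))
for P in(st,fl,pd):
    v=(P[0]+P[1]-P[2]-P[3])/2; w=(P[0]+P[3]-P[1]-P[2])/2
    print("len",np.linalg.norm(v),np.linalg.norm(w),"yaw",np.degrees(np.arctan2(v[1],v[0])),np.degrees(np.arctan2(-w[0],w[1])))
E
```

```text
[[506.3 244.3   8. ]
 [515.6 157.2   8. ]
 [398.7 144.    8. ]
 [388.5 230.9   8. ]] [452.3 194.1   8. ]
[[498.2 198.5  11.5]
 [419.4 153.8  40.9]
 [491.5 225.1   9.5]]
[[478.6  58.6  34. ]
 [473.9  11.2  34. ]
 [377.8  18.4  34. ]
 [381.6  66.4  34. ]] [428.   38.7  34. ]
[[460.   48.9  34. ]
 [458.   24.5  34. ]
 [398.2  29.7  34. ]
 [399.8  53.6  34. ]] [429.   39.2  34. ]
[[428.   39.8  33.7]
 [453.   39.3  33.7]
 [388.9  40.6  33.8]]
[[471.  227.3 112. ]
 [477.4 166.6 112. ]] [[458.1 160.4 119.7]
 [451.1 222.8 119.7]] [[465.6 221.4 115.9]
 [471.1 169.1 117.1]
 [463.1 192.1 119.5]
 [441.2 211.4  57.8]]
len 118.09005353389935 87.54447812808114 yaw 6.477575633654413 6.402014708744698
len 96.84278303938989 47.89520180671078 yaw -4.40606902420993 -5.087249533763783
len 60.23359138649153 24.19440010080289 yaw -4.695477070176109 -4.200577887415125
```

```bash
cat >> h.py <<'E'
def R_tool(yaw,tilt):  # deg; tilt>0: fingers point toward +x of the yawed frame
    return Rot.from_euler('xyz',[np.pi,0,np.radians(yaw)])*Rot.from_rotvec([0,np.radians(tilt),0])
def go(gp,yaw,tilt):   # grasp point -> shift, turn from the present measured pose
    s=manip.read_state(); R0=Rot.from_euler('xyz',s["eef_rot"]); R1=R_tool(yaw,tilt)
    tcp=np.array(gp)+19*R1.as_matrix()[:,2]
    print("tcp",tcp.round(1),"shift",R0.inv().apply(tcp-s["eef_pos"]).round(1),"turn",(R0.inv()*R1).as_rotvec().round(4))
S=np.array([442,193.1]);ys=6.4; Dk=np.array([428.5,39]);yd=-4.5
def fr(o,yaw,p):
    a=np.radians(yaw); return np.array([o[0]+np.cos(a)*p[0]-np.sin(a)*p[1],o[1]+np.sin(a)*p[0]+np.cos(a)*p[1],p[2]])
def tray(y,z): a=np.radians(20); return fr(S,ys,[y*np.sin(a)-z*np.cos(a),0,22+y*np.cos(a)+z*np.sin(a)])
E
python3 - <<'E'
from h import *
np.set_printoptions(precision=1,suppress=True)
c=optics.calibration("top"); D=np.load("pics/top0.npy")
v,u=np.mgrid[0:480:2,0:640:2]; px=np.c_[u.ravel(),v.ravel()]
P=bydepth(px,c,D); P=P[D[px[:,1],px[:,0]]>0]
H=np.zeros((14,20))
for X in P:
    i,j=int((X[0]-200)//40),int((400-X[1])//40)
    if 0<=i<14 and 0<=j<20: H[i,j]=max(H[i,j],X[2])
print("cols y",400-40*np.arange(20)-20)
for i in range(13,-1,-1): print(220+40*i,H[i].astype(int))
g=tray(54,11);print("grasp",g)
go([350,-250,340],8,0); go(g+[-60,0,60],ys,45); print(plane([[260,188]],c,109))
E
```

```text
cols y [ 380  340  300  260  220  180  140  100   60   20  -20  -60 -100 -140
 -180 -220 -260 -300 -340 -380]
740 [506 510   2 183 192 196 186 197 199  39  35 256 255 252 247 242 238 233
 224   0]
700 [498 502 188 190 186 187 180 166 167  22  18 254 254 248 245 241 240 222
 224   0]
660 [ 43 498   5   6  95  96 110 110  21  20  20 253 250 246 244 240 231 218
 224   0]
620 [ 44 495  27  30  30   4 112 114   3   4  20 225 221 231 234 236 235 222
 225   0]
580 [196 488   3  29  27   3 113 112   5   4  18 223 221 230 235 231 232 222
 225   0]
540 [206 484   4   4   4   2   4   3   4   4   5 224 224 225 225 224 225 221
 224   0]
500 [205 423   4  13  13  11   9   7  48  49   9 226 223 213 211 210 213 210
 225   0]
460 [207 436   2   4 120 122  52  10  46  48  46 224 225   7   8   8   8   7
 224 220]
420 [206 451   2   4  86  67  56   9  37  37  11 224 224 224 224 224 225 224
 224 221]
380 [432 490   4   3  11  12   8  46  48  46  13   3   4  37  38  45  38  34
   4   2]
340 [437 513   3   4   5   5   3   3   5   3   4   3   3  37  38  41  38  31
   4   4]
300 [ 45 524 525   1   6   2   1   1   2   1   2   4   4   3   1   1   3   1
   2   2]
260 [388 510   0   0   0   0   0   0   0   0 477 512 534   0   0   0   0   0
   0   0]
220 [170   0   0   0   0   0   0 336 403 444 472 348   0   0   0   0   0   0
   0   0]
grasp [450.1 194.   76.5]
tcp [ 350. -250.  321.] shift [ 273.  -217.5 -115.8] turn [-0.  -0.   0.1]
tcp [403.4 195.5 123.1] shift [ 440.4 -633.7   82.6] turn [-0.1  0.8  0.1]
[[623.7 116.7 109. ]]
```

```bash
python3 - <<'E'
from h import *
np.set_printoptions(precision=1,suppress=True)
c=optics.calibration("top"); D=np.load("pics/top0.npy")
v,u=np.mgrid[0:480,0:640]; px=np.c_[u.ravel(),v.ravel()]
P=bydepth(px,c,D); P=P[(D.ravel()>0)]
for x in range(360,640,30):
    q=P[(abs(P[:,0]-x)<15)&(P[:,2]>150)&(P[:,2]<300)&(P[:,1]<20)&(P[:,1]>-150)]
    print(x,len(q),q[:,1].max() if len(q) else None)
g=tray(54,11); print(g)
go([350,-250,360],8,0); go(g+[-30,0,110],ys,30)
E
```

```text
360 0 None
390 0 None
420 493 -74.62861822923645
450 197 -73.49986327182451
480 186 -72.75246073543407
510 647 -71.53884019972338
540 696 -70.4805635137894
570 701 -69.79273639966782
600 704 -68.51124314443284
630 756 -67.81866134471105
[450.1 194.   76.5]
tcp [ 350. -250.  341.] shift [ 273.  -217.6 -135.8] turn [-0.  -0.   0.1]
tcp [429.5 195.1 170.1] shift [ 465.4 -626.5   35.6] turn [-0.   0.5  0.1]
```

```bash
python3 -m crank '[[100,0,0,-50,0,0,0],[100,0,0,-100,0,0,0],[100,0,0,-150,0,0,0],[100,0,0,-150,0,0,0]]'
```

```text
clock: 0.5
eef_pos: [143.1, -532.0, 362.2]
eef_rot: [3.132, 0.001, 0.263]
wrist_force: [0.2, 0.3, -0.9]
finger_gap: 93.6
finger_force: 0.0
```

```bash
python3 - <<'E'
from h import *
go([380,-250,375],8,0); g=tray(54,11); go(g+[-50,0,200],ys,30)
E
```

```text
tcp [ 380. -250.  356.] shift [ 302.1 -210.8    3.9] turn [0.01   0.     0.1232]
tcp [409.5 195.1 260.1] shift [ 446.3 -633.9   95.5] turn [-0.0298  0.5225  0.1503]
```

```bash
python3 -m crank '[[100,50,-35,0,0,0,0.02],[100,100,-70,0,0,0,0.04],[100,150,-105,0,0,0,0.06],[100,200,-140,0,0,0,0.08],[100,250,-175,0,0,0,0.1],[100,300,-210,0,0,0,0.12],[100,310,-255,0,0,0,0.12],[100,320,-300,0,0,0,0.12],[100,330,-345,0,0,0,0.12],[100,330,-345,0,0,0,0.12]]'; python3 - <<'E'
from h import *
print(manip.read_state()["joints"].round(2)); g=tray(54,11); go(g+[-50,0,180],ys,30)
E
```

```text
clock: 1.5
eef_pos: [371.6, -110.0, 355.0]
eef_rot: [-3.141, 0.0, 0.143]
wrist_force: [1.3, 0.6, -0.1]
finger_gap: 93.7
finger_force: 0.0
[-0.38 -0.15  1.66  0.    1.63  1.05]
tcp [409.5 195.1 240.1] shift [  81.1 -296.5  115. ] turn [-0.0086  0.524   0.0307]
```

```bash
python3 -m crank '[[100,15,-50,0,0,0.09,0],[100,30,-100,20,0,0.18,0.01],[100,45,-150,40,0,0.26,0.02],[100,60,-200,70,0,0.35,0.03],[100,70,-250,95,-0.01,0.44,0.03],[100,81,-296,115,-0.01,0.524,0.03],[100,81,-296,115,-0.01,0.524,0.03],[100,81,-296,115,-0.01,0.524,0.03],[100,81,-296,115,-0.01,0.524,0.03],[100,81,-296,115,-0.01,0.524,0.03]]'; python3 - <<'E'
from h import *
s=manip.read_state();print(s["joints"].round(2),s["eef_rot"]); g=tray(54,11); go(g+[-50,0,180],ys,30); go(g,ys,30)
p,d=optics.camera("wrist"); cv2.imwrite("pics/w1.png",p[:,:,::-1]); np.save("pics/w1.npy",d)
c=optics.calibration("wrist"); import pickle; pickle.dump(c,open("pics/w1.pkl","wb"))
E
```

```text
clock: 2.5
eef_pos: [410.2, 191.5, 240.9]
eef_rot: [3.139, -0.524, 0.112]
wrist_force: [-0.5, 0.7, 0.4]
finger_gap: 94.3
finger_force: 0.0
[ 0.46 -0.23  2.07 -0.24  0.82  2.04] [ 3.13947681 -0.52442808  0.11168887]
tcp [409.5 195.1 240.1] shift [-0.7 -3.6  0.6] turn [ 0.0021 -0.0008 -0.    ]
tcp [459.5 195.1  60.1] shift [-47.8   1.6 181.3] turn [ 0.0021 -0.0008 -0.    ]
```

View pics/w1.png

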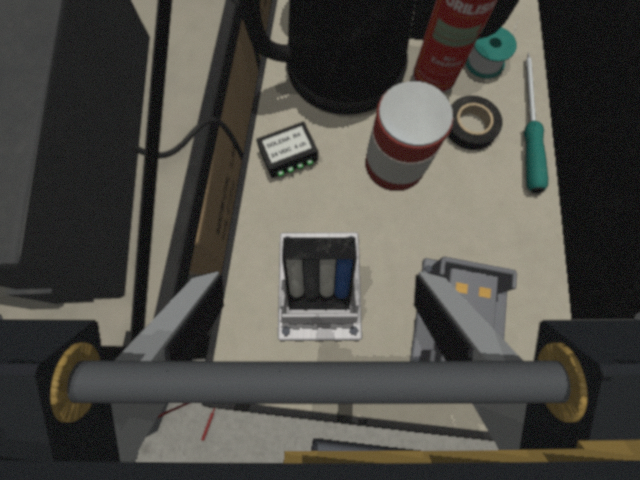

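The wrist view shows the tray between the fingertips: its top end spans (283,236) to (357,236), midway between the tips at (220,280) and (418,280). I'll overlay the predicted edges as a check.

```bash
python3 - <<'E'
from h import *
import pickle
c=pickle.load(open("pics/w1.pkl","rb")); a=cv2.imread("pics/w1.png")
def tp(x,y,z):
    an=np.radians(20); return fr(S,ys,[y*np.sin(an)-z*np.cos(an),-x,22+y*np.cos(an)+z*np.sin(an)])
T=[tp(-31,96,0),tp(31,96,0),tp(31,96,22),tp(-31,96,22),tp(-31,12,22),tp(31,12,22)]
B=[fr(S,ys,[x,y,8]) for x,y in((-50,-45),(-50,45),(70,45),(70,-45))]
F=[fr(Dk,yd,[x,y,34]) for x,y in((-50,-25),(-50,25),(50,25),(50,-25))]
k=5;o=np.array([260,200]);im=cv2.resize(a[200:350,260:420],(800,750),interpolation=cv2.INTER_CUBIC)[150:]
im=cv2.resize(a[225:345,260:420],(800,600),interpolation=cv2.INTER_CUBIC)
for L,col in((T,(0,255,255)),(B,(0,0,255)),(F,(0,255,0))):
    q=((proj(L,c)-[260,225]+.5)*5).astype(int)
    for p in q: cv2.drawMarker(im,tuple(int(i) for i in p),col,0,14,2)
cv2.imwrite("pics/w1c.png",im)
E
```

```text
(no output)
```

View pics/w1c.png

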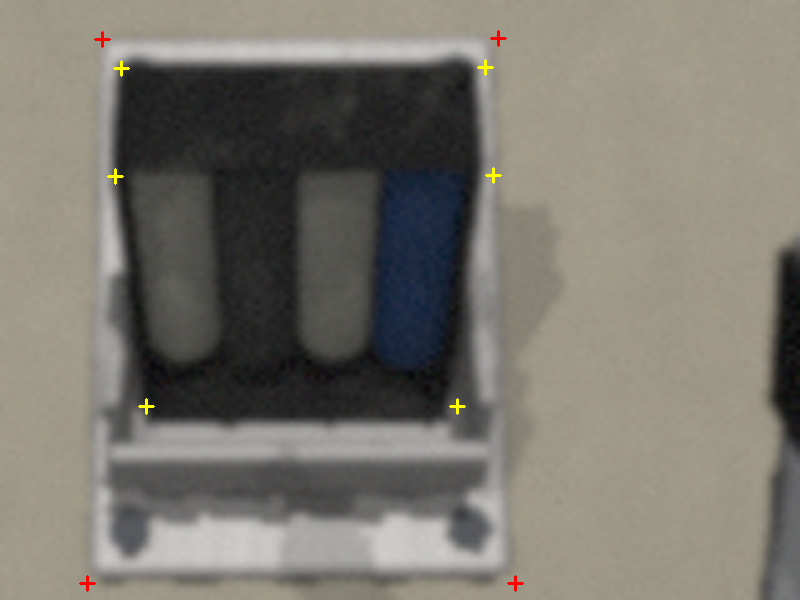

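```bash
python3 -m crank '[[100,-16,0,40,0,0,0],[100,-32,0,80,0,0,0],[100,-48,0,115,0,0,0],[100,-48,0,115,0,0,0],[100,-48,0,115,0,0,0]]'; python3 - <<'E'
from h import *
g=tray(54,11)
for i in range(2): go(g,ys,30); manip.read_state()
p,d=optics.camera("wrist"); 
go(g,ys,30)
E
```

```text
clock: 3.05
eef_pos: [426.5, 193.2, 118.0]
eef_rot: [3.139, -0.524, 0.111]
wrist_force: [0.7, -0.5, 0.7]
finger_gap: 94.1
finger_force: 0.0
tcp [459.5 195.1  60.1] shift [-0.4  1.7 66.7] turn [ 0.0026 -0.0005 -0.0004]
tcp [459.5 195.1  60.1] shift [-0.4  1.7 66.7] turn [ 0.0026 -0.0005 -0.0004]
tcp [459.5 195.1  60.1] shift [-1.5  2.1 67.4] turn [ 0.0017 -0.0028 -0.0004]
```

```bash
python3 -m crank '[[100,-1,1,25,0,0,0],[100,-1,1.5,50,0,0,0],[100,-1,1.5,67,0,0,0],[100,-1,1.5,67,0,0,0],[100,-1,1.5,67,0,0,0]]'; python3 - <<'E'
from h import *
g=tray(54,11); go(g,ys,30)
p,d=optics.camera("wrist"); cv2.imwrite("pics/w2.png",p[:,:,::-1])
E
```

```text
clock: 3.6
eef_pos: [459.2, 196.0, 60.3]
eef_rot: [3.14, -0.526, 0.112]
wrist_force: [0.9, 0.2, -0.4]
finger_gap: 94.2
finger_force: 0.0
tcp [459.5 195.1  60.1] shift [0.  0.9 0.3] turn [ 0.0016 -0.0028  0.0003]
```

View pics/w2.png

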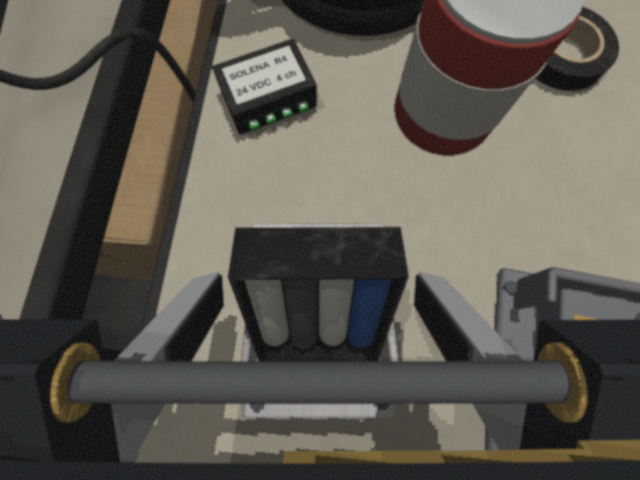

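The tray (230 to 407 px) is centred between the fingers. Next I close on it.

```bash
python3 -m crank '[[50,0,0,0,0,0,0],[50,0,0,0,0,0,0],[50,0,0,0,0,0,0],[50,0,0,0,0,0,0],[50,0,0,0,0,0,0],[50,0,0,0,0,0,0],[50,0,0,0,0,0,0],[50,0,0,0,0,0,0]]' 25; python3 - <<'E'
from h import *
print(manip.read_state()["joints"].round(2))
# lift 90 along tray y, in tool axes
a=np.radians(20); print(R_tool(ys,30).inv().apply(fr([0,0],ys,[90*np.sin(a),0,90*np.cos(a)])))
E
```

```text
clock: 4.45
eef_pos: [458.5, 195.9, 58.5]
eef_rot: [3.139, -0.524, 0.113]
wrist_force: [-4.0, 0.2, 6.0]
finger_gap: 61.8
finger_force: 25.0
[ 0.41  0.19  2.16 -0.5   0.32  2.31]
[ 6.89439999e+01  9.69248586e-15 -5.78508849e+01]
```

```bash
python3 -m crank '[[50,3,0,-2.5,0,0,0],[50,11.5,0,-9.6,0,0,0],[50,23,0,-19.3,0,0,0],[50,38,0,-32,0,0,0],[50,54,0,-45,0,0,0],[50,69,0,-58,0,0,0],[50,69,0,-58,0,0,0],[50,69,0,-58,0,0,0]]'; python3 - <<'E'
from h import *
print(manip.read_state()["joints"].round(2))
G=fr(Dk,yd,[6,0,45]); go(G+[0,0,110],yd,-40); go(G+[0,0,40],yd,-40)
E
```

```text
clock: 5.25
eef_pos: [488.6, 199.3, 142.4]
eef_rot: [3.139, -0.523, 0.113]
wrist_force: [0.3, -0.3, -2.0]
finger_gap: 62.3
finger_force: 25.0
[ 0.39  0.09  2.03 -0.27  0.54  2.05]
tcp [422.3  39.5 140.4] shift [-73.6 151.4 -39.9] turn [ 0.0197 -1.2178  0.2013]
tcp [422.3  39.5  70.4] shift [-108.6  151.3   20.8] turn [ 0.0197 -1.2178  0.2013]
```

```bash
python3 -m crank '[[50,10,0,-25,0,0,0],[50,0,20,-35,0.002,-0.12,0.02],[50,-10,40,-45,0.004,-0.26,0.04],[50,-20,65,-55,0.007,-0.4,0.07],[50,-30,90,-66,0.009,-0.54,0.09],[50,-40,115,-66,0.011,-0.68,0.11],[50,-50,140,-66,0.013,-0.82,0.135],[50,-58,151,-66,0.015,-0.95,0.157],[50,-58,151,-66,0.018,-1.08,0.18],[50,-58,151,-66,0.0197,-1.2178,0.2013]]'; python3 - <<'E'
from h import *
print(manip.read_state()["joints"].round(2))
G=fr(Dk,yd,[6,0,45]); go(G+[0,0,110],yd,-40)
E
```

```text
clock: 6.25
eef_pos: [422.8, 39.7, 170.5]
eef_rot: [3.14, 0.704, -0.081]
wrist_force: [-0.1, 0.4, -1.8]
finger_gap: 62.2
finger_force: 25.0
[-0.02  0.5   1.48  0.04  1.86  1.63]
tcp [422.3  39.5 140.4] shift [19.1  0.2 23.2] turn [ 0.0001  0.0057 -0.0022]
```

```bash
python3 -m crank '[[50,16,0,19,0,0.006,0],[50,32,0,38,0,0.006,0],[50,48,0,57,0,0.006,0],[50,64,0,77,0,0.006,0],[50,64,0,77,0,0.006,0],[50,64,0,77,0,0.006,0]]'; python3 - <<'E'
from h import *
import pickle
G=fr(Dk,yd,[6,0,45]); go(G+[0,0,40],yd,-40)
p,d=optics.camera("wrist"); c=optics.calibration("wrist"); s,ds=optics.camera("side"); t,dt=optics.camera("top")
pickle.dump((p,d,c,s,ds,t,dt),open("pics/p3.pkl","wb"))
im=np.zeros((600,800,3),np.uint8)
im[:300,:400]=cv2.resize(p,(400,300)); 
im[300:,:400]=cv2.resize(s[150:270,280:440],(400,300),interpolation=cv2.INTER_CUBIC)
im[300:,400:]=cv2.resize(t[240:360,230:390],(400,300),interpolation=cv2.INTER_CUBIC)
cv2.imwrite("pics/p3.png",im[:,:,::-1])
E
```

```text
clock: 6.85
eef_pos: [422.3, 40.2, 71.2]
eef_rot: [3.141, 0.693, -0.079]
wrist_force: [-0.9, -0.4, -0.8]
finger_gap: 62.3
finger_force: 25.0
tcp [422.3  39.5  70.4] shift [0.5 0.7 0.6] turn [ 0.0005 -0.0051 -0.0001]
```

View pics/p3.png

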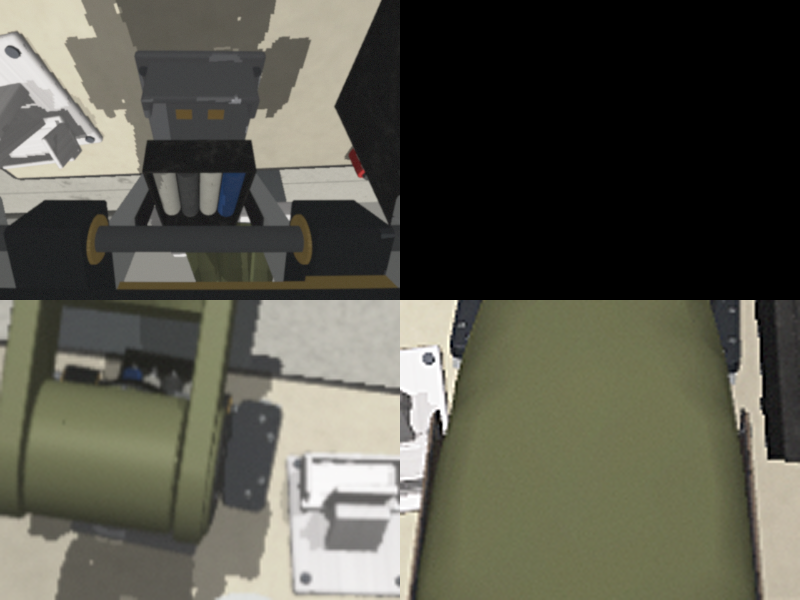

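The wrist view shows the tray level between the fingers, cells up, above the cradle. The side and top cameras are blocked by the arm. I'll overlay the predicted pocket and tray on an enlarged wrist crop.

```bash
python3 - <<'E'
from h import *
import pickle
p,d,c,*_=pickle.load(open("pics/p3.pkl","rb"))
im=cv2.resize(p[60:360,180:460],(784,840),interpolation=cv2.INTER_CUBIC)[:600,:,::-1].copy(); k=2.8
F=[fr(Dk,yd,q) for q in((50,25,34),(50,-25,34),(-50,25,34),(63,48,8),(63,-48,8),(51,-34,46),(51,34,46))]
T=[fr(Dk,yd,(x,y,z+40)) for x,y,z in((48,31,34),(48,-31,34),(48,31,56),(48,-31,56),(-48,31,56),(-48,-31,56))]
for L,col in((F,(0,0,255)),(T,(0,255,255))):
    q=((proj(L,c)-[180,60]+.5)*k)
    for w in q: cv2.drawMarker(im,(int(w[0]),int(w[1])),col,0,14,1)
cv2.imwrite("pics/p3c.png",im)
E
```

```text
(no output)
```

View pics/p3c.png

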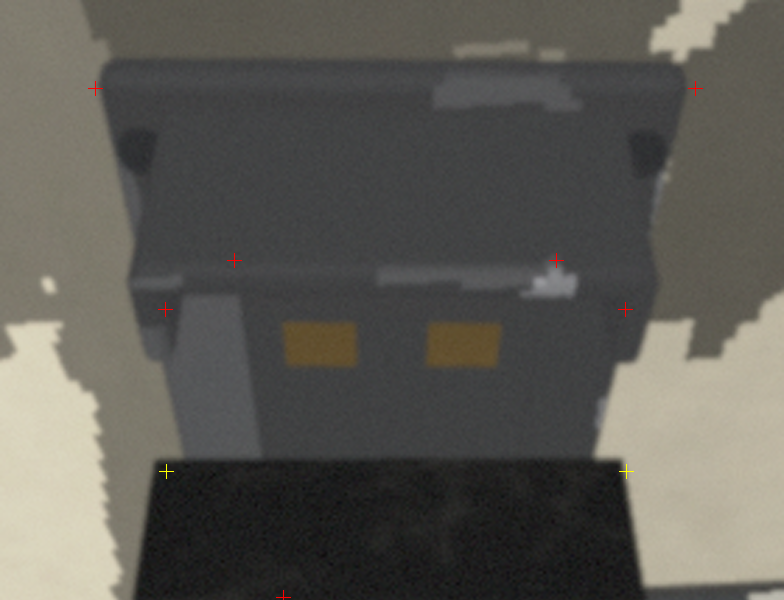

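```bash
python3 - <<'E'
from h import *
import pickle
np.set_printoptions(precision=1,suppress=True)
p,d,c,*_=pickle.load(open("pics/p3.pkl","rb"))
print("cam",-c["R"].T@c["t"])
f=lambda L:np.array(L)/2.8+[180-.5,60-.5]
def loc(P): 
    a=np.radians(-yd); q=P-[Dk[0],Dk[1],0]; return np.c_[q[:,0]*np.cos(a)-q[:,1]*np.sin(a),q[:,0]*np.sin(a)+q[:,1]*np.cos(a),q[:,2]]
for n,L in dict(plate=[(395,80),(395,110)],wall=[(395,180)],walltop=[(395,276)],pads=[(320,344),(464,344)],floor=[(392,420)],tray=[(390,480),(180,480),(610,480),(390,560)]).items():
    print(n,loc(bydepth(f(L),c,d)))
print("pad plane34",loc(plane(f([(320,344),(464,344)]),c,34)))
print("wall edges z46",loc(plane(f([(395,265),(395,288)]),c,46)), loc(plane(f([(100,75),(687,75)]),c,8)),loc(plane(f([(395,62),(395,90)]),c,8)))
print("tray edge z74",loc(plane(f([(154,460),(625,460)]),c,74)))
print((proj([fr(Dk,yd,q) for q in ((51,0,46),(55,0,46),(30,12,34),(30,-12,34),(63,0,8),(63,0,0))],c)-[180,60]+.5)*2.8)
E
```

```text
cam [591.6  27.2 164.3]
plate [[63.3  0.   6.1]
 [59.1  0.   8. ]]
wall [[59.4  0.1 26.6]]
walltop [[57.   0.1 45.4]]
pads [[ 31.7  12.6  34. ]
 [ 31.8 -11.7  34.1]]
floor [[11.4  0.4 33.4]]
tray [[ 51.4   0.9  78. ]
 [ 52.4  27.9  78.8]
 [ 51.5 -27.7  78.1]
 [ 50.5   0.9  89.9]]
pad plane34 [[ 31.7  12.6  34. ]
 [ 31.7 -11.7  34. ]]
wall edges z46 [[59.6  0.1 46. ]
 [55.3  0.1 46. ]] [[ 65.4  46.7   8. ]
 [ 65.5 -46.2   8. ]] [[67.6  0.   8. ]
 [62.7  0.   8. ]]
tray edge z74 [[ 50.5  32.2  74. ]
 [ 50.5 -30.4  74. ]]
[[395.6 309.7]
 [395.8 289.3]
 [324.  351.2]
 [465.4 351.2]
 [395.1  88.3]
 [394.9  60.2]]
```

```bash
python3 - <<'E'
from h import *
import pickle
np.set_printoptions(precision=3,suppress=True)
p,d,c,*_=pickle.load(open("pics/p3.pkl","rb"))
def loc(P): 
    a=np.radians(-yd); q=P-[Dk[0],Dk[1],0]; return np.c_[q[:,0]*np.cos(a)-q[:,1]*np.sin(a),q[:,0]*np.sin(a)+q[:,1]*np.cos(a),q[:,2]]
v,u=np.mgrid[228:270,245:395]; P=loc(bydepth(np.c_[u.ravel(),v.ravel()],c,d))
P=P[(abs(P[:,0]-51)<6)&(P[:,2]>74)]
A=np.c_[P[:,1:],np.ones(len(P))]; k=np.linalg.lstsq(A,P[:,0],rcond=None)[0]
print("x=a y+b z+c",k,len(P),"mean",P.mean(0),P.min(0),P.max(0))
for z in range(72,104,3):
    q=P[abs(P[:,2]-z)<1.5]; print(z,len(q),q[:,0].mean() if len(q) else 0)
# dock wall outer face for comparison
v,u=np.mgrid[95:150,240:395]; P=loc(bydepth(np.c_[u.ravel(),v.ravel()],c,d)); P=P[(P[:,2]>14)&(P[:,2]<42)]
print("wall",np.linalg.lstsq(np.c_[P[:,1:],np.ones(len(P))],P[:,0],rcond=None)[0])
# silhouette columns of tray end: lower edge
print("top rim row edges",loc(plane(np.array([(320,282)]),c,96)))
E
```

```text
x=a y+b z+c [ 0.     0.001 51.569] 6271 mean [51.662  0.628 85.91 ] [ 49.675 -26.533  75.842] [54.018 28.005 95.209]
72 0 0
75 15 50.8431542710042
78 900 51.650557741382364
81 999 51.68577776385789
84 1043 51.6693963780953
87 1062 51.66827239868925
90 1087 51.634861323829064
93 1079 51.63291616415211
96 86 52.16089073108905
99 0 0
102 0 0
wall [ 0.007 -0.003 58.725]
top rim row edges [[45.56  0.44 96.  ]]
```

The tray is level and square to the pocket, but it sits about 3.3 mm too far in +x and 0.5 mm in +y. I'll correct that, lower it 30 mm, then go down slowly.

```bash
python3 -m crank '[[50,-2.5,0.5,2,0,0,0],[50,-2.5,0.5,2,0,0,0],[50,4,0.5,10,0,0,0],[50,10.5,0.5,17.5,0,0,0],[50,17,0.5,25,0,0,0],[50,17,0.5,25,0,0,0],[50,17,0.5,25,0,0,0]]'; python3 - <<'E'
from h import *
import pickle
np.set_printoptions(precision=2,suppress=True)
p,d=optics.camera("wrist");c=optics.calibration("wrist"); pickle.dump((p,d,c),open("pics/p4.pkl","wb"))
def loc(P): 
    a=np.radians(-yd); q=P-[Dk[0],Dk[1],0]; return np.c_[q[:,0]*np.cos(a)-q[:,1]*np.sin(a),q[:,0]*np.sin(a)+q[:,1]*np.cos(a),q[:,2]]
v,u=np.mgrid[0:300,200:440]; P=loc(bydepth(np.c_[u.ravel(),v.ravel()],c,d)); P=P[d[v.ravel(),u.ravel()]>0]
q=P[(P[:,2]>49)&(P[:,2]<62)&(abs(P[:,0]-48)<6)&(abs(P[:,1])<40)]
print("end",len(q),q.mean(0),q.min(0),q.max(0))
q=P[(abs(P[:,2]-46)<1)&(P[:,0]>54)&(P[:,0]<61)&(abs(P[:,1])<50)]; print("walltop",q.min(0),q.max(0))
q=P[(P[:,2]>20)&(P[:,2]<40)&(P[:,0]>57)&(P[:,0]<61)&(abs(P[:,1])<50)]; print("wallface",q.mean(0))
E
```

```text
clock: 7.7
eef_pos: [419.7, 40.0, 41.0]
eef_rot: [-3.141, 0.692, -0.078]
wrist_force: [-0.4, 0.3, -1.2]
finger_gap: 61.7
finger_force: 25.0
end 5366 [48.74  0.52 55.7 ] [ 46.97 -30.84  49.  ] [50.5  31.49 62.  ]
walltop [ 54.   -37.94  45.  ] [60.03 38.29 46.83]
wallface [58.2   0.39 30.41]
```

```bash
python3 -m crank '[[50,1.6,0,1.9,0,0,0],[50,3.2,0,3.8,0,0,0],[50,4.8,0,5.7,0,0,0],[50,5.1,0,6.1,0,0,0],[50,5.1,0,6.1,0,0,0]]'; python3 -m crank '[[50,0.4,0,0.5,0,0,0],[50,0.8,0,1,0,0,0],[50,0.8,0,1,0,0,0]]'
```

```text
clock: 8.25
eef_pos: [419.8, 40.0, 33.3]
eef_rot: [-3.141, 0.692, -0.078]
wrist_force: [0.8, 0.1, -2.1]
finger_gap: 62.0
finger_force: 25.0
clock: 8.55
eef_pos: [419.8, 40.0, 32.0]
eef_rot: [-3.141, 0.691, -0.078]
wrist_force: [-0.1, 0.5, -1.7]
finger_gap: 62.1
finger_force: 25.0
```

```bash
python3 -m crank '[[50,0.4,0,0.5,0,0,0],[50,0.6,0,0.8,0,0,0],[50,0.6,0,0.8,0,0,0]]';python3 -m crank '[[50,0.3,0,0.4,0,0,0],[50,0.3,0,0.4,0,0,0]]'
```

```text
clock: 8.85
eef_pos: [419.9, 40.0, 31.2]
eef_rot: [-3.141, 0.691, -0.078]
wrist_force: [1.0, -1.4, 1.1]
finger_gap: 62.0
finger_force: 25.0
clock: 9.05
eef_pos: [420.0, 40.0, 31.0]
eef_rot: [-3.141, 0.691, -0.078]
wrist_force: [2.1, 0.4, 6.7]
finger_gap: 61.8
finger_force: 25.0
```

Contact at 6.7 N, at the height expected for the floor. Opening the fingers.

```bash
python3 -m crank '[[70,0,0,0,0,0,0],[80,0,0,0,0,0,0],[95,0,0,0,0,0,0],[100,0,0,0,0,0,0],[100,0,0,0,0,0,0],[100,0,0,0,0,0,0],[100,0,0,0,0,0,0]]'; python3 - <<'E'
from h import *
import pickle
np.set_printoptions(precision=2,suppress=True)
p,d=optics.camera("wrist");c=optics.calibration("wrist"); cv2.imwrite("pics/p5.png",p[:,:,::-1])
E
```

```text
clock: 9.75
eef_pos: [419.8, 40.0, 30.5]
eef_rot: [-3.141, 0.691, -0.078]
wrist_force: [0.7, 0.5, -0.6]
finger_gap: 94.1
finger_force: 0.0
```

View pics/p5.png

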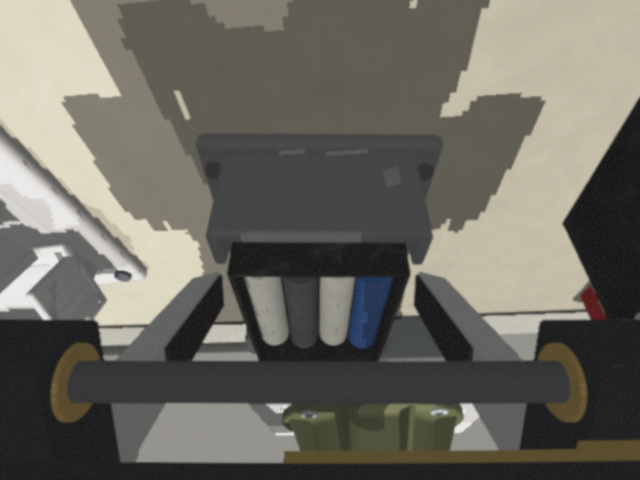

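Seated between the posts, cells up, fingers clear. I'll retreat straight up, then swing aside to check.

```bash
python3 -m crank '[[100,-8,0,-10,0,0,0],[100,-26,0,-31,0,0,0],[100,-51,0,-61,0,0,0],[100,-77,0,-92,0,0,0],[100,-103,0,-123,0,0,0],[100,-129,0,-153,0,0,0],[100,-148,0,-176,0,0,0],[100,-148,0,-176,0,0,0]]'; python3 - <<'E'
from h import *
go([330,-230,380],0,0)
E
```

```text
clock: 10.6
eef_pos: [418.7, 40.1, 264.8]
eef_rot: [-3.141, 0.684, -0.078]
wrist_force: [0.4, -0.0, -0.3]
finger_gap: 93.9
finger_force: 0.0
tcp [ 330. -230.  361.] shift [-113.1  276.1  -32.2] turn [-0.0275  0.6837 -0.0749]
```

```bash
python3 -m crank '[[100,-30,0,-20,0,0.12,0],[100,-65,10,-40,0,0.25,0],[100,-90,40,-45,0,0.38,-0.02],[100,-113,80,-40,-0.01,0.5,-0.04],[100,-113,125,-32,-0.02,0.6,-0.06],[100,-113,175,-32,-0.027,0.68,-0.075],[100,-113,225,-32,-0.027,0.68,-0.075],[100,-113,270,-32,-0.027,0.68,-0.075],[100,-113,270,-32,-0.027,0.68,-0.075],[100,-113,270,-32,-0.027,0.68,-0.075]]'; python3 - <<'E'
from h import *
import pickle
np.set_printoptions(precision=2,suppress=True)
t,dt=optics.camera("top"); c=optics.calibration("top")
cv2.imwrite("pics/t6.png",cv2.resize(t[160:370,150:430],(800,600),interpolation=cv2.INTER_CUBIC)[:,:,::-1])
def loc(P): 
    a=np.radians(-yd); q=P-[Dk[0],Dk[1],0]; return np.c_[q[:,0]*np.cos(a)-q[:,1]*np.sin(a),q[:,0]*np.sin(a)+q[:,1]*np.cos(a),q[:,2]]
v,u=np.mgrid[240:360,260:360]; P=loc(bydepth(np.c_[u.ravel(),v.ravel()],c,dt))
q=P[(abs(P[:,0])<55)&(abs(P[:,1])<35)&(P[:,2]>51)&(P[:,2]<62)]; print(len(q),q.min(0),q.max(0))
for s in(1,-1): r=q[q[:,0]*s>43]; print(s,np.percentile(r[:,2],[10,50,90]) if len(r) else None)
E
```

```text
clock: 11.6
eef_pos: [330.0, -224.2, 356.8]
eef_rot: [-3.14, 0.012, -0.002]
wrist_force: [0.2, -0.4, -0.3]
finger_gap: 93.9
finger_force: 0.0
339 [-47.78 -30.8   51.01] [48.56 31.5  59.72]
1 [52.55 55.19 57.39]
-1 [52.69 55.28 57.88]
```

View pics/t6.png

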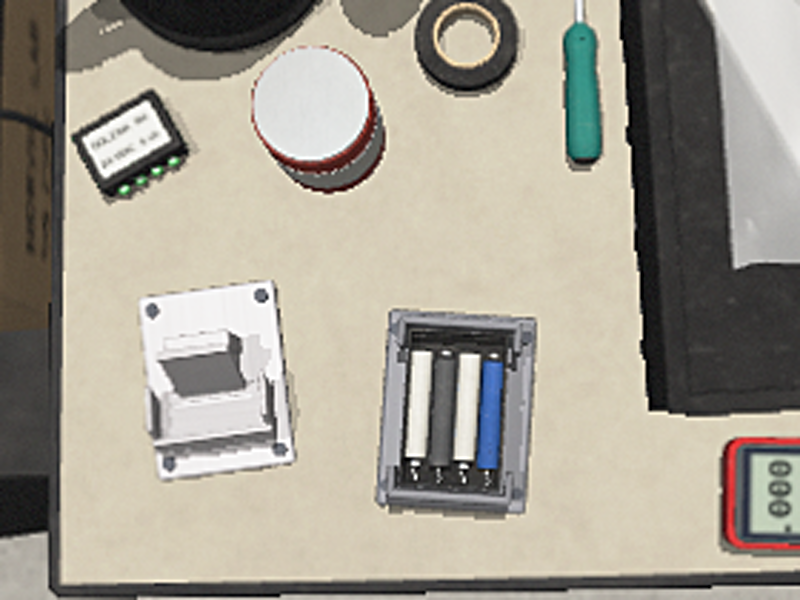

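The tray lies flat in the pocket: its rim is at about 55 mm at both ends, the cells face up, and the bystanders are where they were. Handing in.

```bash
python3 -c "
from cell import manip
print(manip.sign_off())"
```

```text
the job is handed in; nothing more can be done
None
```

The battery tray lies flat in the cradle pocket with its cells up and released, the other things look unmoved, and I handed the job in at about 11.7 s of the 38 s allowed.

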